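# Hang the tip-waste pail from the bench rail

### The arm

A 7-joint arm with a two-finger parallel gripper is mounted at the origin on a cart in front of the work surface, level with it; the furniture and walls round the work are solid. World frame = base frame: x ahead of the robot, y to its left, z up, the work surface at z = 0. Lengths are in mm, angles in rad, forces in N, time in s.
With the tool pointing down it reaches from about 400 to 875 mm from the base axis. Payload 4.4 kg.
Tool frame: the origin (TCP) lies at the very end of the fingers, on their centre line; the grasp point (between the pads) lies ctrl.grip_depth behind it (ctrl.grip_depth is the distance from the TCP to the grasp point, in mm); y points along the fingers, x is the direction in which the jaws open and shut, and the axes are right-handed (so a half turn about y gives the same grasp; the last joint's range is limited). The gripper opens to 85 mm and grips with 20 to 120 N. Pads are 22 mm wide; open, the fingers measure 114 mm over their backs; the gripper's body (76 mm by 85 mm) begins 54 mm behind the grasp point. The pads swing forward as they close: fully open they stand 13 mm farther back than shut.
Start: joints at [-1.387, 0.628, 0.038, 1.517, -0.027, 0.996, -0.02], TCP at [160.661, 629.846, 231.313] pointing down, gripper open.
Joint ranges: [-3.06, 3.06], [-0.37, 2.12], [-1.25, 1.32], [0.18, 2.47], [-1.1, 4.24], [0.23, 1.98], [-2.94, 2.94]. Speed limits (rad/s): [2.57, 2.57, 3.14, 3.14, 3.14, 3.14, 3.14].

### API

Orientations are given as [roll, pitch, yaw] about the fixed x, y, z axes, in that order (R = Rz(yaw) Ry(pitch) Rx(roll)).
In Python, from cell import ctrl gives the robot as it stands.
- The arm moves only by the tool apply_moves, never from a script. Its argument "motion" is a list of rows, each a list of 5 numbers: the shift along the tool's x, y, z in cm, then the turn about the tool's y in rad, then the finger opening in cm, from 0 to 8.54. In form: [[tx, ty, tz, roll, hand], ...]. A call has 1 to 20 rows; each row is the pose to reach, as a shift and turn from the pose commanded when the call began, along the tool's axes at that moment; what a row does not reach only later rows make up. A row lasts 1/8 s, in which the tool goes at most 62.5 mm and 10.7 degrees, less where a joint would pass 70% of its speed; a pose out of reach is approached as far as the arm can. A call with a gripper value outside its range is refused whole. The fingers move at their own pace and stop on an object; the grip force is fixed at half the most. Time passes only in rows, so rows that repeat a pose let the fingers close. It gives the time, the measured TCP pose, the force and the opening at its end, in the units of the state.
- ctrl.read_state(): the state, without advancing time (a new reading comes with each control period).
- ctrl.get_image(name): name is "side" or "top"; returns a dict with "image" (400x640x3 uint8, red, green, blue), "vfov" (degrees; the focal length in pixels is half the picture's height over the tangent of half this angle, whatever the lens; pixels are square), "cx", "cy" (the principal point, pixels), "k1" (the pictures are not rectified: a ray, as slopes to the right and down, at radius r is drawn at 1 + k1 r^2 times it, then the intrinsics apply), "extrinsics" (4x4, takes a point from world to camera coordinates). Camera axes: x right, y up, looking along -z (the intrinsics and any distortion apply to the point x, -y, -z); pixel columns grow to the right and rows downward; lengths in mm; the calibration is good to about 2 mm. A picture is of the moment at which its call begins. There is no depth.
- ctrl.finish_job(): hands the job in, once; it reports no verdict.
Trained networks look in a picture, given as the dict that the camera call returned (one of the last four; its "shot" number tells which), for a name from the list of things; names that differ only in an ending like _2 or _b are one class to them, and where a whole thing is asked for, a point or a joint stands for the part that bears it (a point fixed in the world has none). Each returns a list of dicts, best first, with "confidence" (0 to 1); they miss things now and then, are a little off and sometimes report something else, mostly with a low value. They report only what shows in the picture. A call takes as long as a camera call. They do not tell look-alikes from the thing itself.
- ctrl.search_frame(picture, query): "location" ([x, y, z] in mm, in world coordinates, good to about 4 mm: the middle of the surface that is visible of it).
- ctrl.mark_of(picture, query): "location" ([x, y, z] in mm, in world coordinates, good to about 4 mm: a listed point, or the origin of a listed thing).
The state is a dict: "clock": time; "qpos": joint angles; "qd": joint speeds; "tau": joint torques, N m; "eef_pos": TCP position; "tool_rot": TCP orientation; "force": force on the tool from outside, world axes, zero at the start; "torque": the same for the moment, N m; "width": finger opening in mm.
Only numpy, scipy, OpenCV 4.12 (cv2) and the standard library are available. Lean on these libraries where they do the work, as an engineer would, in place of code of your own. Each camera call takes 0.05 s, during which the arm holds its last target.

### The job

Hook the yellow S-hook over the top rail of the bench rack, between the posts, with its lower curl towards the robot side, and let go of it. Then hang the green waste pail by its wire handle in the hook's lower curl, so that it hangs free; leave the white pail where it stands, upright.

Things in the scene. Friction and masses are not known exactly. Their poses are not given: they have to be found in the camera images.
- rack: fixed bench rack, 316 wide (y) x 100 deep (x) x 254 mm high; origin on the bench under the rail's middle; y along the rail, -x towards the robot side (turned up to 11 degrees). Posts 14 mm thick at y = -140 and +140 mm. Below the rail runs a stop bar (8 mm diameter, axis at z = 152, x = -4 mm); the hanging hook's shank comes to lean on it.
- rail_mid (a point): middle of the round top rail (12 mm diameter, free between the posts), on its axis, 245 mm above the bench; axes as the rack's
- hook_stand: grey parking block, fixed, 110 (x) x 56 x 22 mm, in whose groove along x the hook stands upright at the start (groove 24 mm wide, floor 6 mm up, walls 16 mm higher: lift the hook straight up); origin at the centre of its underside
- hook: yellow S-hook of flat steel 4 mm thick, 20 mm wide (y), 118 mm high, 0.09 kg, loose. Origin at underside level, straight below the upper curl's middle; z up, -x towards the lower curl's tip. Straight shank at x = -19 to -15 mm, z = 0 to 118. Released on the rail, it sinks some 3 to 12 degrees, tip down, until its shank leans on the stop bar.
- hook_grip (a point): middle of the hook's upper curl, at hook z = 100 mm; axes as the hook's. The curl is an upside-down U, open downward: 38 mm outside, 30 mm inside along x, legs upright; front leg is the shank, rear leg (x = 15 to 19) ends at z = 82. Grip the legs' outer faces along x; the fingers then straddle the rail too.
- hook_seat (a point): middle of the upper curl's inner top face, at hook z = 114 mm, which comes to rest on the top of the rail; axes as the hook's
- hook_curl (a point): middle of the lower curl's flat arm, on its top face, at hook x = -66, z = 4 mm, where the pail's handle is to rest; axes as the hook's. The arm runs from the shank to x = -104, then turns up to a tip 26 mm above the arm; open upward.
- green_pail_grip (a point): centre of the black grip block (14 x 24 (y) x 38 mm high) on the green pail's handle, 144 mm above the pail's underside; axes as the pail's. Plastic pail, 0.1 kg, loose, upright on the bench, 68 mm across the rim, 55 mm high. Stiff wire handle, 6 mm thick, 78 mm across y, does not swing; its legs stand at y = -36 and 36.
- green_pail_bar (a point): underside of the middle of the green pail's handle bar (level along y for 32 mm), 117 mm above the pail's underside, 27 mm straight below the grip block's centre, 62 mm of open space between it and the rim; axes as the pail's
- white_pail: an identical pail in white, to be left alone; origin at the centre of its underside. The pails may have changed places.
Things that resemble listed ones, but are neither listed nor needed, are in the scene too. Several things have the shape of the hook; the one meant has the colours described above. Several things look just like the part that bears green_pail_grip: the one meant starts farthest to the robot's left.

How it is judged:
By the outcome, as a careful person would: the job done as asked, in the order asked, and still so for the second after the job is handed in, with the robot touching nothing.
It also fails if it takes over 51 s, if anything falls off the work surface, if the arm or the gripper's body presses on something with over 40 N, if the wrist force passes 120 N, or if a joint passes its speed limit or range.

## Working session

There is one attempt and no reset: what is moved stays moved. The work goes in short steps, Python scripts to look and compute and a tool call to move; the robot and the scene stay as the last step left them, time stands still between calls to the robot, and variables do not carry over. Pictures are saved under pics/ and viewed, and the job is handed in when it is done.

Besides the shell and the picture viewer there is one more tool, called after "Call:" as name(argument=value, ...), one argument or row to a line, values as JSON. apply_moves: Moves the arm, as the interface text tells. Its arguments: {"type":"object","properties":{"motion":{"type":"array","items":{"type":"array","items":{"type":"number"}}}},"required":["motion"]}

```bash
ls; mkdir -p pics
cat > h.py <<'E'
import numpy as np, cv2
from cell import ctrl
def save(n,f):
    p=ctrl.get_image(n); cv2.imwrite(f,p["image"][:,:,::-1]); return p
def proj(p,X):
    E=np.array(p["extrinsics"]); c=E[:3,:3]@np.array(X,float)+E[:3,3]
    s=np.array([c[0],-c[1]])/-c[2]; f=200/np.tan(np.radians(p["vfov"])/2)
    s=s*(1+p["k1"]*(s@s)); return np.array([p["cx"]+f*s[0],p["cy"]+f*s[1]])
def ray(p,u,v):
    f=200/np.tan(np.radians(p["vfov"])/2); d=np.array([(u-p["cx"])/f,(v-p["cy"])/f]); s=d.copy()
    for _ in range(30): s=d/(1+p["k1"]*(s@s))
    E=np.array(p["extrinsics"]); R=E[:3,:3]; o=-R.T@E[:3,3]; w=R.T@np.array([s[0],-s[1],-1]); return o,w
def atz(p,u,v,z):
    o,w=ray(p,u,v); return o+w*(z-o[2])/w[2]
def tri(obs):
    A=np.zeros((3,3));b=np.zeros(3)
    for p,u,v in obs:
        o,w=ray(p,u,v); w=w/np.linalg.norm(w); M=np.eye(3)-np.outer(w,w); A+=M;b+=M@o
    return np.linalg.solve(A,b)
E
python3 - <<'E'
from h import *
s=ctrl.read_state(); print(s, ctrl.grip_depth)
for n in("side","top"):
    p=save(n,f"pics/{n}0.png"); print(n,{k:p[k] for k in p if k!="image"})
    for q in["rack","rail_mid","hook_stand","hook","hook_grip","hook_seat","hook_curl","green_pail_grip","green_pail_bar","white_pail"]:
        for r in ctrl.mark_of(p,q): print(q,np.round(r["location"],1),round(r["confidence"],2),np.round(proj(p,r["location"])))
E
```

```text
pics
{'clock': 0.0, 'qpos': array([-1.38677573,  0.62933731,  0.03841948,  1.51835991, -0.02699866,
        0.99630103, -0.0200197 ]), 'qd': array([ 0.00107384, -0.00041158,  0.00051427,  0.00046765,  0.00014853,
        0.00140428, -0.00151578]), 'tau': array([-2.06585919e-04, -5.63414276e+01,  1.22658782e+00, -1.93430507e+01,
        1.11626589e-02,  1.09183238e-02, -6.59420081e-06]), 'eef_pos': array([160.50535612, 629.23039757, 230.39698089]), 'tool_rot': array([-1.57080863,  0.0018883 ,  1.32097511]), 'force': array([-0.14588401,  0.30607256, -0.32631684]), 'torque': array([-0.02186976, -0.01441789,  0.00079753]), 'width': 85.30966755445927} 18.700000000000003
side {'vfov': 54.11778528813404, 'cx': 322.5214339759728, 'cy': 198.57723006814766, 'k1': -0.05543434884084157, 'extrinsics': array([[ 9.81597640e-01, -1.90705177e-01,  9.87974634e-03,
        -5.43213992e+02],
       [ 1.16933261e-01,  6.41170735e-01,  7.58437012e-01,
        -1.65320304e+02],
       [-1.50972469e-01, -7.43324710e-01,  6.51671459e-01,
        -1.32281360e+03],
       [ 0.00000000e+00,  0.00000000e+00,  0.
[... 1441 characters left out ...]
 152.]
rail_mid [675.3  15.4 244.2] 0.93 [283. 129.]
hook_stand [388.  -35.2  -0.5] 0.57 [309. 247.]
hook [ 475.4 -437.1    1.5] 0.89 [441. 214.]
hook [439.3 -56.    4.8] 0.84 [315. 230.]
hook_grip [ 475.3 -437.7   97.2] 0.74 [453. 212.]
hook_seat [ 479.4 -436.7  113.3] 0.61 [455. 210.]
hook_seat [438.6 -49.6 120.5] 0.58 [313. 229.]
hook_curl [ 528.1 -401.7    4.8] 0.91 [429. 197.]
hook_curl [373.9 -32.2  11.4] 0.89 [308. 252.]
green_pail_grip [ 373.4 -364.   144.2] 0.82 [434. 251.]
green_pail_grip [ 485.5 -274.6  143.5] 0.78 [398. 208.]
green_pail_bar [ 377.7 -365.9  113.4] 0.79 [431. 249.]
green_pail_bar [ 486.1 -271.2  118.5] 0.68 [395. 209.]
white_pail [444.9 240.1   2.1] 0.7 [217. 230.]
```

Run:
```python
import cv2
for n in("side","top"):
    a=cv2.imread(f"pics/{n}0.png"); b=a[90:400,180:580]; cv2.imwrite(f"pics/{n}0z.png",cv2.resize(b,None,fx=1.9,fy=1.9,interpolation=cv2.INTER_CUBIC))
```

```text
(no output)
```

View pics/side0.png

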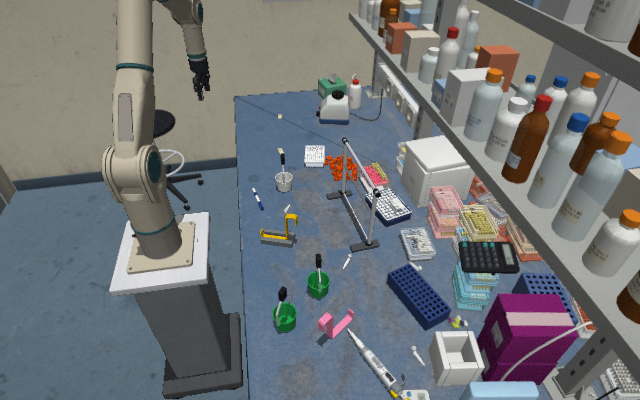

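View pics/top0.png

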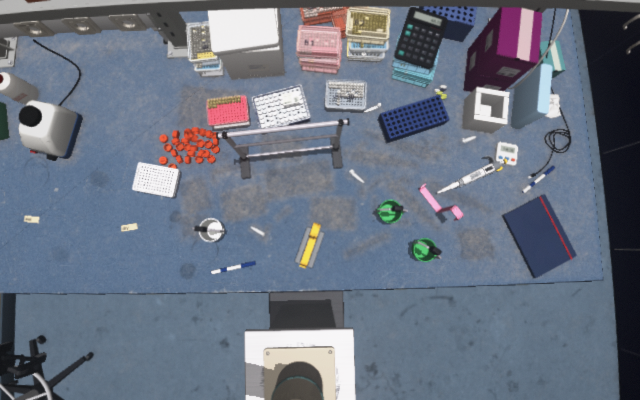

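```bash
sleep 0
```

```text
(no output)
```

View pics/side0z.png

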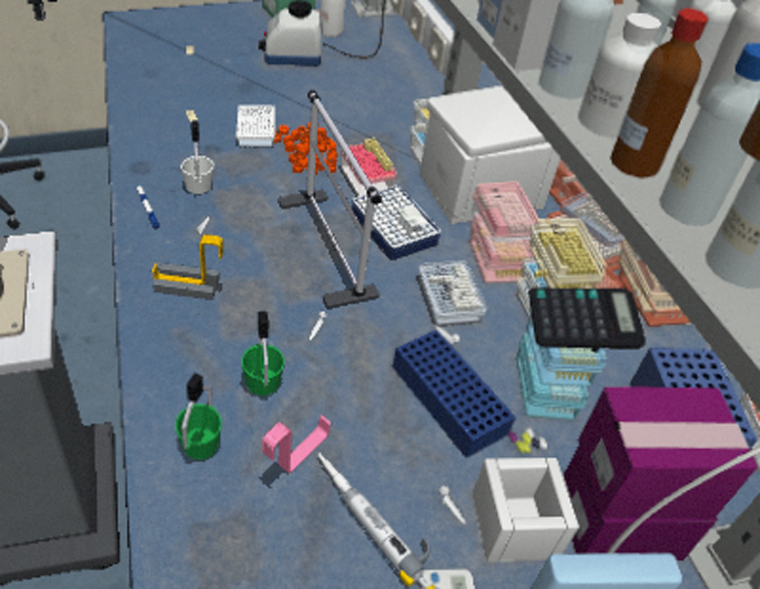

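View pics/top0z.png

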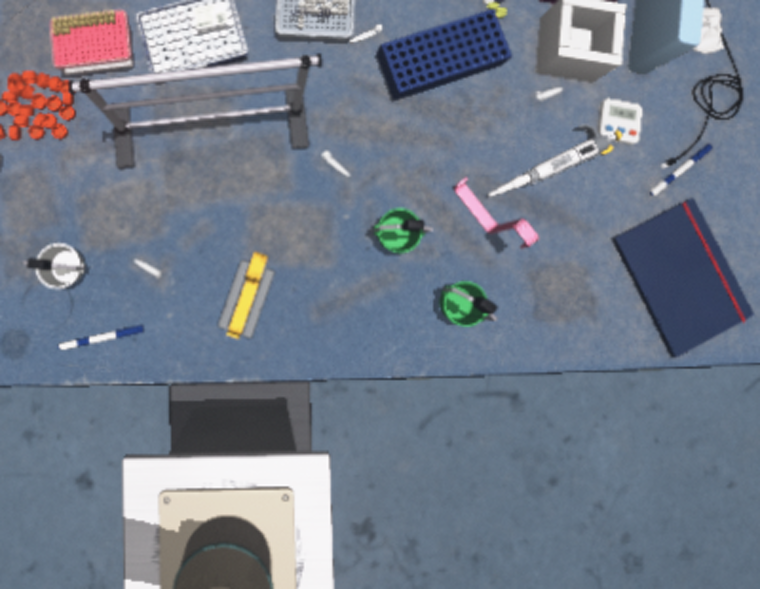

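Run:
```python
import cv2,numpy as np
a=cv2.imread("pics/top0.png")
def z(n,y0,y1,x0,x1,f): cv2.imwrite(n,cv2.resize(a[y0:y1,x0:x1],None,fx=f,fy=f,interpolation=cv2.INTER_CUBIC))
z("pics/ra.png",110,185,205,360,5); z("pics/hk.png",215,275,290,340,9)
z("pics/pl.png",190,235,365,415,12)
a=cv2.imread("pics/side0.png")
z("pics/pls.png",245,305,295,340,10); z("pics/ras.png",130,255,320,390,4.7)
```

```text
(no output)
```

View pics/ra.png

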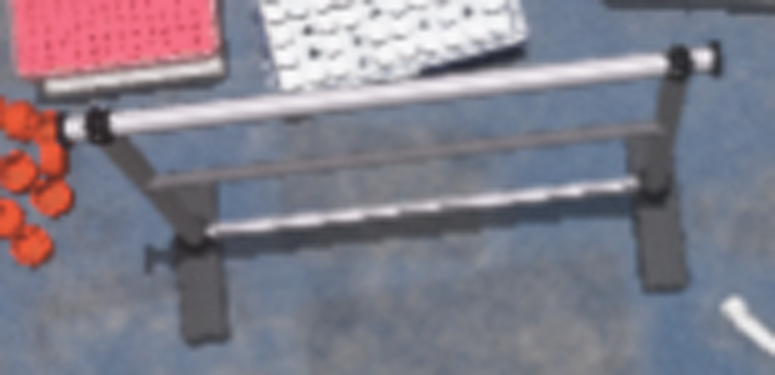

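View pics/hk.png

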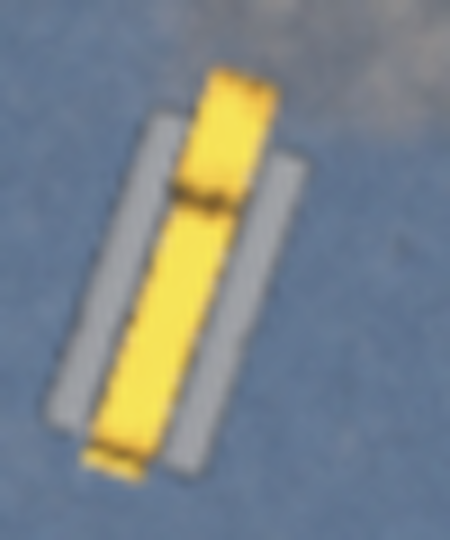

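View pics/pl.png

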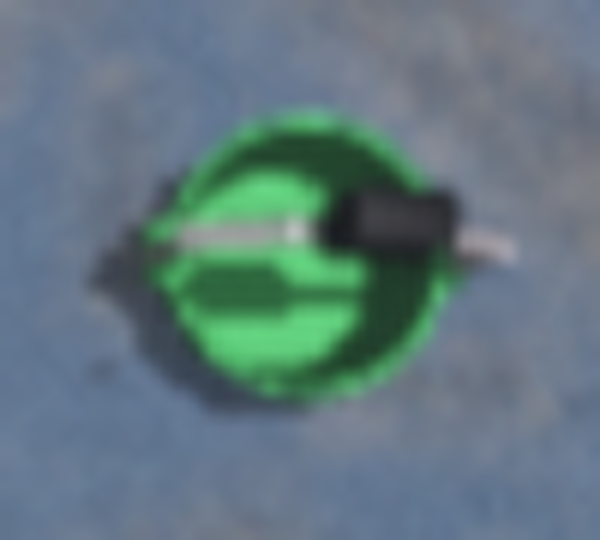

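View pics/pls.png

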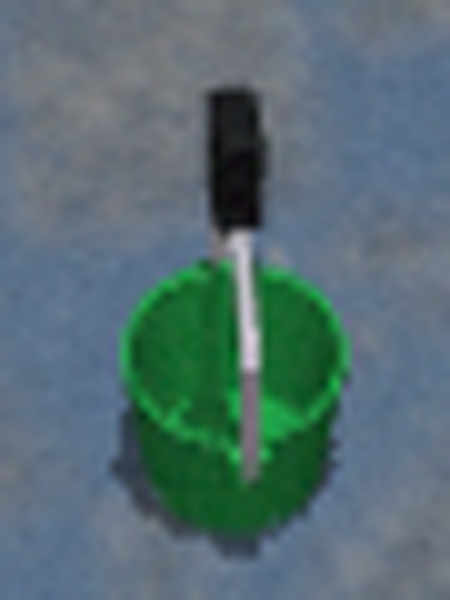

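View pics/ras.png

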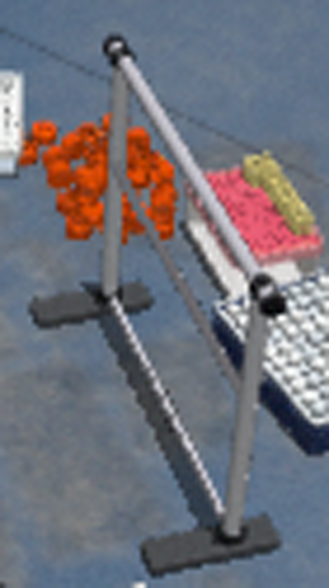

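Run:
```python
from h import *
pt=ctrl.get_image("top"); ps=ctrl.get_image("side")
A=atz(pt,224.6,134.8,245);B=atz(pt,341,122.8,245);print(A,B,(A+B)/2,np.linalg.norm(A-B))
d=A-B;print("rack yaw",np.degrees(np.arctan2(-d[0],d[1])))
# side rings
o=(320,130);C=tri([(pt,224.6,134.8),(ps,320+116/4.7,130+50/4.7)]);D=tri([(pt,341,122.8),(ps,320+267/4.7,130+293/4.7)]);print(C,D)
# hook yaw: stand edge top z=22: left wall outer edge (155,110)-(48,420); right wall right edge (307,155)-(205,475)
f=lambda u,v:(290+u/9,215+v/9)
for a,b in(((155,110),(48,420)),((307,155),(205,475))):
    P=atz(pt,*f(*a),22);Q=atz(pt,*f(*b),22);e=P-Q;print("stand",P,Q,np.linalg.norm(e),np.degrees(np.arctan2(e[1],e[0])))
for u in((215,68),(280,88),(175,190),(240,205)): print("hooktop",atz(pt,*f(*u),124))
g=lambda u,v:(365+u/12,190+v/12)
# block top
print("blk ends", atz(pt,*g(320,0),163)[:0])
for y in np.arange(-60,61,5):
  c=np.cos(np.radians(y));s=np.sin(np.radians(y));x0,y0=487,-273
  W=lambda Y,z:np.array([x0-s*Y,y0+c*Y,z])
  q=[(proj(pt,W(Y,z))-[365,190])*12 for Y,z in((36,55),(36,100),(16,120),(-16,120),(-36,100),(-36,55))]
  q2=[(proj(ps,W(Y,z))-[295,245])*10 for Y,z in((36,55),(36,100),(-36,100),(-36,55))]
  print(y,np.round(np.ravel(q)).astype(int),np.round(np.ravel(q2)).astype(int))
```

```text
[664.32755667 156.60909756 245.        ] [ 687.19678072 -123.98702301  245.        ] [675.7621687   16.31103728 245.        ] 281.5265250137328
rack yaw 4.659438011226302
[660.83095421 154.36991601 253.9173375 ] [ 691.0278094  -124.59938168  240.65441704]
stand [446.26086266 -32.05200003  22.        ] [347.31495957   4.47472503  22.        ] 105.47271391916696 -20.262055428835584
stand [430.52316996 -81.11971231  22.        ] [328.6409724  -45.72534335  22.        ] 107.85519705883026 -19.15747461236317
hooktop [454.69179437 -52.57789082 124.        ]
hooktop [448.35673072 -71.59824079 124.        ]
hooktop [419.15941542 -40.03251604 124.        ]
hooktop [414.33127716 -59.01958075 124.        ]
blk ends []
-60 [229 118 265  97 330 162 407 284 434 365 391 375] [324 289 327 192 137 320 139 416]
-55 [219 125 254 104 325 166 412 281 446 357 402 368] [316 283 319 186 144 326 146 422]
-50 [209 133 244 113 320 170 417 277 456 349 412 359] [309 277 311 180 152 332 154 428]
-45 [199 142 234 122 316 174 421 272 466 339 421 350] [300 272 302 175 161 337 163 434]
-40 [191 152 225 133 312 179 42
[... 1100 characters left out ...]
437]
25 [177 313 210 301 305 255 431 191 488 161 443 179] [163 273 162 176 307 336 305 432]
30 [183 325 217 313 308 260 428 186 481 149 436 168] [155 278 154 181 316 331 313 427]
35 [191 336 225 324 312 265 424 181 473 138 429 157] [147 284 146 187 324 325 321 421]
40 [199 346 234 335 316 270 420 176 464 127 420 147] [140 290 138 193 331 318 328 414]
45 [209 356 244 345 320 275 416 172 455 117 411 138] [134 297 132 200 337 311 334 407]
50 [219 364 254 354 325 279 411 168 444 108 401 129] [128 304 126 207 343 304 340 400]
55 [230 372 266 362 330 283 406 164 433 100 390 121] [123 311 121 214 348 296 344 392]
60 [241 379 277 369 336 286 401 161 421  93 379 114] [119 319 117 222 352 288 348 384]
```

```bash
cat >> h.py <<'E'
def shifts(wps):
    s=ctrl.read_state(); p=s["eef_pos"]; yaw=s["tool_rot"][2]
    print("at",round(float(s["clock"]),2),np.round(p,1),"yaw",round(np.degrees(yaw),2),"rp",np.round(s["tool_rot"][:2],3),"w",round(float(s["width"]),1),"F",np.round(s["force"],1),"q",np.round(s["qpos"],2))
    X=np.array([np.cos(yaw),np.sin(yaw),0]);Z=np.array([-np.sin(yaw),np.cos(yaw),0])
    for x,y,z,yd in wps:
        d=np.array([x,y,z])-p; r=yaw-np.radians(yd); r=(r+np.pi)%(2*np.pi)-np.pi
        print([round(float(v),2) for v in (d@X/10,-d[2]/10,d@Z/10)]+[round(float(r),3)])
E
python3 - <<'E'
from h import *
shifts([(440,300,260,40),(436,-55,215,-20),(436,-55,84,-20)])
E
```

```text
at 1.2 [160.7 629.9 231.3] yaw 75.68 rp [-1.571 -0.   ] w 85.3 F [ 0.7 -0.4  0.5] q [-1.39  0.63  0.04  1.52 -0.03  1.   -0.02]
[-25.05, -2.87, -35.22, 0.623]
[-59.55, 1.63, -43.61, 1.67]
[-59.55, 14.73, -43.61, 1.67]
```

Call:
apply_moves(
  motion=[
    [-5,-0.6,-7,0.13,8.5],
    [-10,-1.2,-14,0.25,8.5],
    [-15,-1.8,-21,0.38,8.5],
    [-20,-2.4,-28,0.5,8.5],
    [-25,-2.8,-35,0.62,8.5],
    [-29.5,-2.2,-36.2,0.75,8.5],
    [-34,-1.6,-37.3,0.9,8.5],
    [-38.5,-1,-38.4,1.05,8.5],
    [-43,-0.4,-39.5,1.2,8.5],
    [-47.5,0.2,-40.6,1.35,8.5],
    [-52,0.8,-41.7,1.5,8.5],
    [-56,1.3,-42.8,1.6,8.5],
    [-59.5,1.6,-43.6,1.67,8.5],
    [-59.5,1.6,-43.6,1.67,8.5],
    [-59.5,1.6,-43.6,1.67,8.5],
    [-59.5,1.6,-43.6,1.67,8.5],
  ],
)

```text
clock: 3.2
eef_pos: [436.2, -53.1, 215.3]
tool_rot: [-1.57, 0.0, -0.346]
force: [-0.1, -0.4, -0.1]
width: 85.2
```

Run:
```python
from h import *
shifts([(436,-55,84,-20)])
p=ctrl.get_image("top");cv2.imwrite("pics/t1.png",cv2.resize(p["image"][170:300,230:400,::-1],None,fx=4.5,fy=4.5))
p=ctrl.get_image("side");cv2.imwrite("pics/s1.png",cv2.resize(p["image"][150:280,210:370,::-1],None,fx=4.5,fy=4.5))
```

```text
at 3.2 [436.2 -53.1 215.3] yaw -19.85 rp [-1.57  0.  ] w 85.2 F [-0.1 -0.4 -0.1] q [-0.34  0.4   0.54  2.11 -0.31  0.71  0.06]
[0.04, 13.13, -0.18, 0.003]
```

View pics/t1.png

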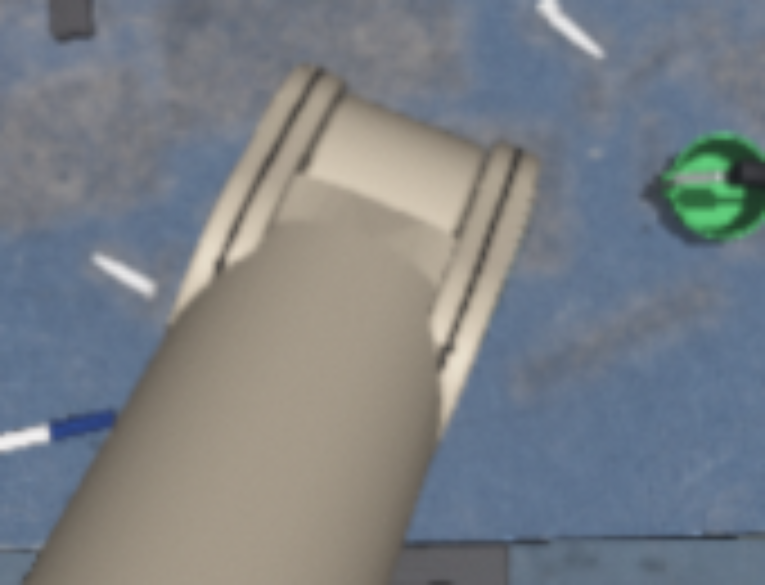

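View pics/s1.png

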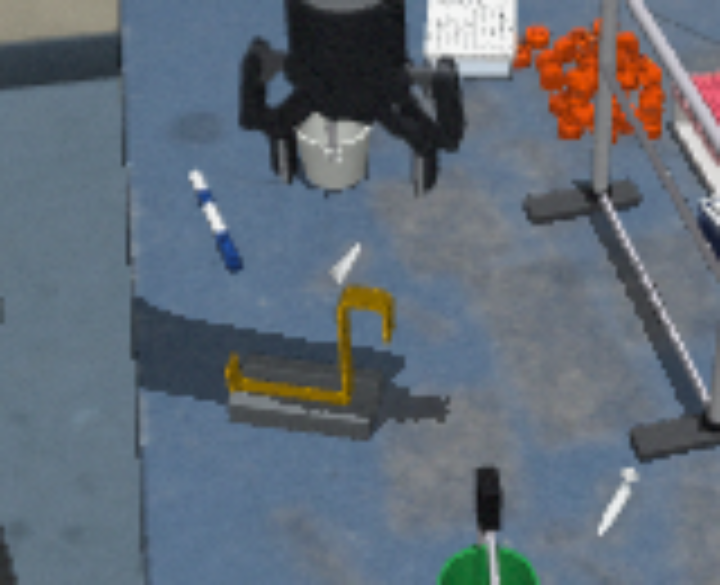

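Call:
apply_moves(
  motion=[
    [0,4,-0.2,0,8.5],
    [0,8,-0.2,0,8.5],
    [0,11,-0.2,0,8.5],
    [0,13.1,-0.2,0,8.5],
    [0,13.1,-0.2,0,8.5],
    [0,13.1,-0.2,0,6],
  ],
)

```text
clock: 4.05
eef_pos: [435.9, -56.2, 84.9]
tool_rot: [-1.571, -0.001, -0.348]
force: [-0.5, 0.2, 0.2]
width: 69.3
```

Run:
```python
from h import *
shifts([(436,-55,84,-20)])
p=ctrl.get_image("side");cv2.imwrite("pics/s2.png",cv2.resize(p["image"][170:260,240:340,::-1],None,fx=6.5,fy=6.5))
```

```text
at 4.05 [435.9 -56.2  84.9] yaw -19.96 rp [-1.571e+00 -1.000e-03] w 69.3 F [-0.5  0.2  0.2] q [-0.15  0.63  0.31  2.22 -0.53  0.36  0.26]
[-0.03, 0.09, 0.12, 0.001]
```

View pics/s2.png

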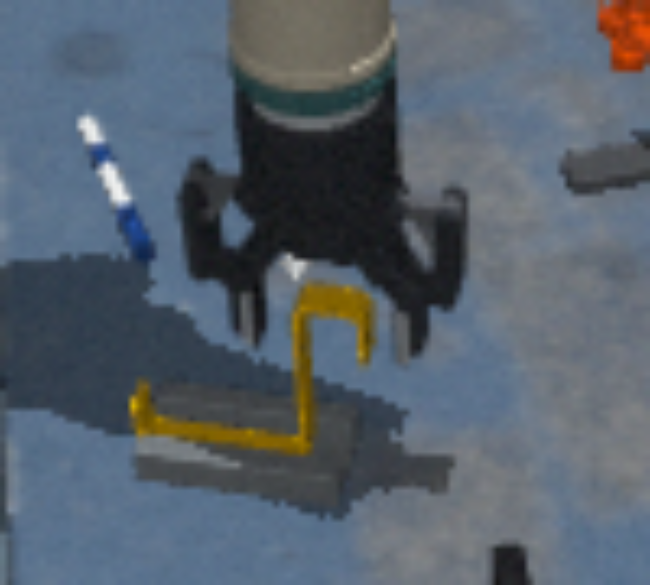

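Call:
apply_moves(
  motion=[
    [0.2,0,0.1,0,4.5],
    [0.2,0,0.1,0,3.5],
    [0.2,0,0.1,0,3.2],
    [0.2,0,0.1,0,3],
    [0.2,0,0.1,0,3],
    [0.2,0,0.1,0,3],
    [0.2,0,0.1,0,3],
  ],
)

```text
clock: 4.97
eef_pos: [438.3, -55.9, 85.4]
tool_rot: [-1.57, -0.002, -0.349]
force: [-0.5, -0.3, 9.1]
width: 37.6
```

Run:
```python
from h import *
shifts([(438,-55.5,200,-20)])
```

```text
at 4.97 [438.3 -55.9  85.4] yaw -19.99 rp [-1.57  -0.002] w 37.6 F [-0.5 -0.3  9.1] q [-0.15  0.63  0.31  2.22 -0.53  0.37  0.26]
[-0.04, -11.46, 0.03, 0.0]
```

Call:
apply_moves(
  motion=[
    [0,-2,0,0,3],
    [0,-5,0,0,3],
    [0,-9,0,0,3],
    [0,-14,0,0,3],
    [0,-18.5,0,0,3],
    [0,-18.5,0,0,3],
    [0,-18.5,0,0,3],
  ],
)

```text
clock: 5.85
eef_pos: [437.0, -55.6, 268.9]
tool_rot: [-1.57, 0.001, -0.349]
force: [-0.8, 0.7, -0.4]
width: 37.5
```

Run:
```python
from h import *
shifts([])
p=ctrl.get_image("side");cv2.imwrite("pics/s3.png",cv2.resize(p["image"][130:260,220:360,::-1],None,fx=5,fy=5))
for n in ("hook_grip","hook_curl","hook","hook_seat"):
    for r in ctrl.mark_of(p,n): print(n,np.round(r["location"],1),round(r["confidence"],2))
```

```text
at 5.85 [437.  -55.6 268.9] yaw -19.97 rp [-1.57e+00  1.00e-03] w 37.5 F [-0.8  0.7 -0.4] q [-0.41  0.33  0.62  2.03 -0.25  0.86  0.01]
hook_grip [434.5 -53.6 290.5] 0.87
hook_grip [ 476.  -437.6   99.1] 0.71
hook_curl [377.  -32.  192.4] 0.74
hook_curl [ 527.  -403.2    1. ] 0.58
hook [ 4.764e+02 -4.372e+02 -2.000e-01] 0.71
hook [435.3 -53.8 185.8] 0.69
hook [376.4 -28.3 194.1] 0.4
hook_seat [ 472.7 -438.3  115.2] 0.89
hook_seat [435.5 -57.1 302.5] 0.6
```

View pics/s3.png

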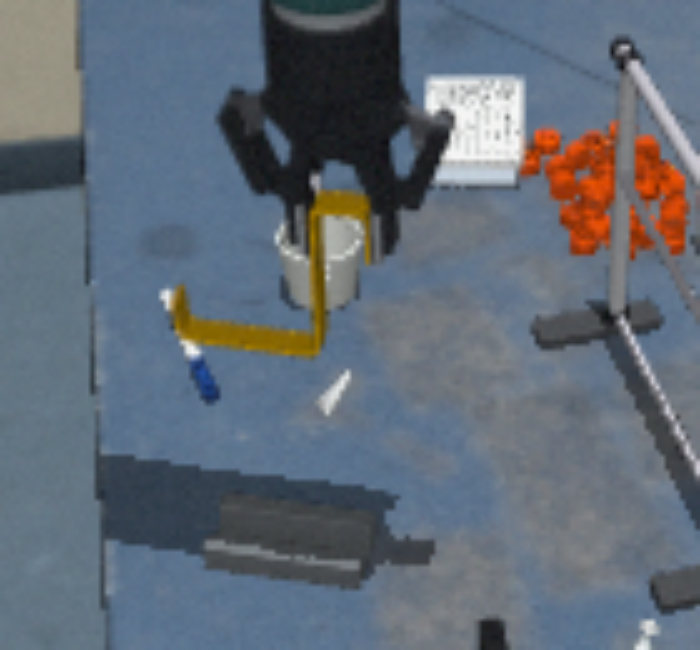

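Run:
```python
from h import *
shifts([(560,7,280,5),(676.5,17,280,5)])
```

```text
at 6.1 [436.9 -56.1 268.4] yaw -20.01 rp [-1.572  0.002] w 37.1 F [-0.2 -0.8 -0.2] q [-0.41  0.33  0.62  2.03 -0.25  0.86  0.01]
[9.4, -1.16, 10.14, -0.437]
[20.01, -1.16, 15.07, -0.437]
```

Call:
apply_moves(
  motion=[
    [3,-0.6,3,-0.15,3],
    [6,-1.2,6,-0.3,3],
    [9.4,-1.2,10,-0.437,3],
    [13,-1.2,11.8,-0.437,3],
    [16.5,-1.2,13.5,-0.437,3],
    [20,-1.2,15.1,-0.437,3],
    [20,-1.2,15.1,-0.437,3],
    [20,-1.2,15.1,-0.437,3],
  ],
)

```text
clock: 7.1
eef_pos: [676.1, 16.9, 280.1]
tool_rot: [-1.571, 0.003, 0.087]
force: [-1.1, 0.4, 0.2]
width: 37.1
```

Run:
```python
from h import *
shifts([(676.5,17,280,5)])
p=ctrl.get_image("side");cv2.imwrite("pics/s4.png",cv2.resize(p["image"][110:240,300:420,::-1],None,fx=5,fy=5))
for n in ("hook_grip","hook_curl","hook","hook_seat","rail_mid"):
    for r in ctrl.mark_of(p,n): print(n,np.round(r["location"],1),round(r["confidence"],2))
t=ctrl.get_image("top");cv2.imwrite("pics/t4.png",cv2.resize(t["image"][90:190,200:360,::-1],None,fx=4.5,fy=4.5))
```

```text
at 7.1 [676.1  16.9 280.1] yaw 5.0 rp [-1.571  0.003] w 37.1 F [-1.1  0.4  0.2] q [-0.31  0.66  0.45  1.38 -0.29  1.17  0.26]
[0.04, 0.01, 0.01, 0.0]
hook_grip [ 478.2 -436.9   94.9] 0.72
hook_grip [677.1  19.1 300.9] 0.67
hook_curl [611.9  12.9 205.5] 0.74
hook_curl [ 526.6 -402.6    1.7] 0.71
hook [ 4.772e+02 -4.378e+02 -4.000e-01] 0.96
hook [676.4  16.1 199.3] 0.8
hook_seat [ 473.9 -438.1  115.7] 0.96
hook_seat [672.8  16.8 311.4] 0.67
rail_mid [678.5  18.2 246.7] 0.75
```

View pics/s4.png

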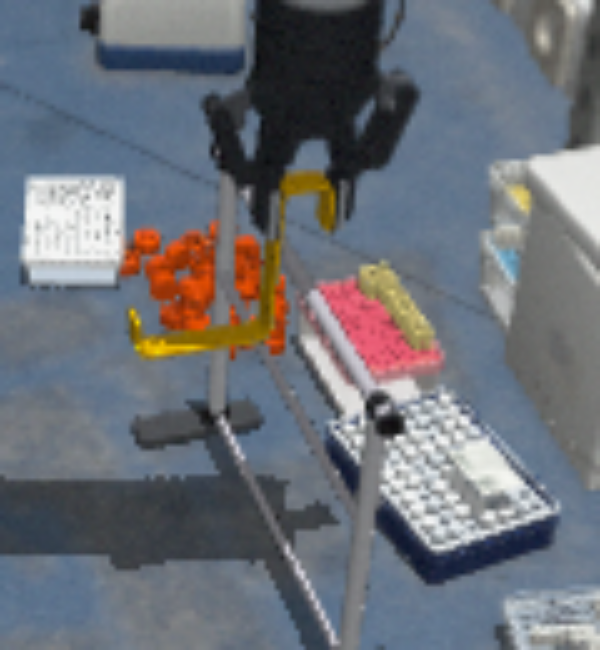

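View pics/t4.png

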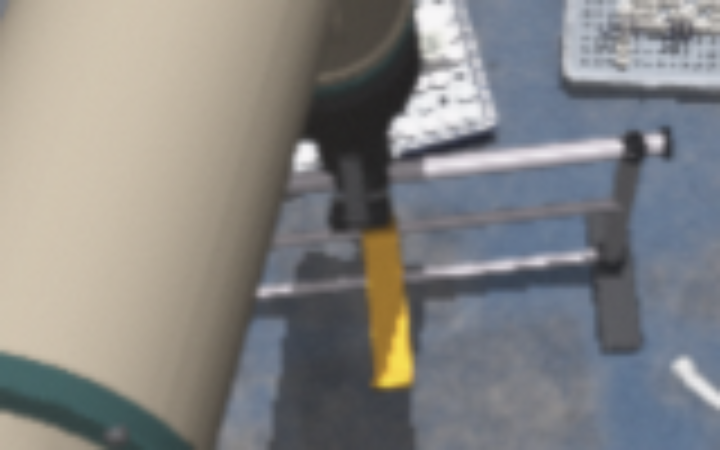

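Call:
apply_moves(
  motion=[
    [0.1,2,0,0,3],
    [0.1,4,0,0,3],
    [0.1,5.2,0,0,3],
    [0.1,5.8,0,0,3],
    [0.1,5.8,0,0,3],
  ],
)

```text
clock: 8.07
eef_pos: [678.2, 17.5, 223.3]
tool_rot: [-1.571, 0.0, 0.088]
force: [0.6, -0.5, -0.3]
width: 37.2
```

Run:
```python
from h import *
shifts([(677,17,216.5,5)])
p=ctrl.get_image("side");cv2.imwrite("pics/s5.png",cv2.resize(p["image"][110:240,300:420,::-1],None,fx=5,fy=5))
```

```text
at 8.07 [678.2  17.5 223.3] yaw 5.04 rp [-1.571  0.   ] w 37.2 F [ 0.6 -0.5 -0.3] q [-0.3   0.71  0.43  1.45 -0.32  1.05  0.28]
[-0.12, 0.68, -0.04, 0.001]
```

View pics/s5.png

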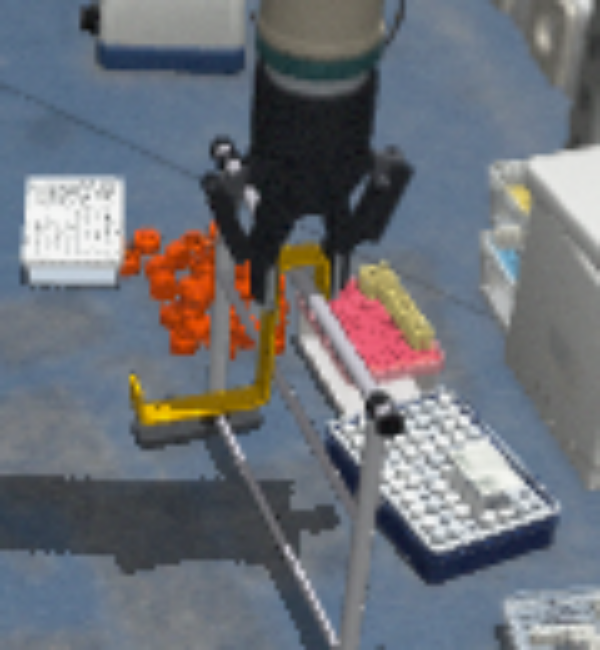

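Call:
apply_moves(
  motion=[
    [-0.1,0.3,0,0,3],
    [-0.1,0.5,0,0,3],
    [-0.1,0.6,0,0,3],
    [-0.1,0.6,0,0,3],
  ],
)

```text
clock: 8.62
eef_pos: [677.1, 17.4, 217.3]
tool_rot: [-1.571, 0.0, 0.088]
force: [-0.5, -0.1, -1.3]
width: 37.2
```

Call:
apply_moves(
  motion=[
    [0,0.1,0,0,3],
    [0,0.15,0,0,3],
    [0,0.15,0,0,3],
  ],
)

```text
clock: 9.0
eef_pos: [677.3, 17.4, 216.8]
tool_rot: [-1.571, -0.001, 0.088]
force: [-1.5, -0.9, 5.8]
width: 36.9
```

Call:
apply_moves(
  motion=[
    [0,0,0,0,4.2],
    [0,0,0,0,5],
    [0,0,0,0,6.5],
    [0,0,0,0,8],
    [0,0,0,0,8.5],
    [0,0,0,0,8.5],
  ],
)

```text
clock: 9.75
eef_pos: [677.1, 17.4, 215.7]
tool_rot: [-1.571, 0.0, 0.088]
force: [-0.5, 0.3, -0.3]
width: 85.2
```

Run:
```python
from h import *
shifts([])
p=ctrl.get_image("side");cv2.imwrite("pics/s6.png",cv2.resize(p["image"][110:240,300:420,::-1],None,fx=5,fy=5))
```

```text
at 9.75 [677.1  17.4 215.7] yaw 5.04 rp [-1.571  0.   ] w 85.2 F [-0.5  0.3 -0.3] q [-0.3   0.72  0.43  1.46 -0.32  1.03  0.29]
```

View pics/s6.png

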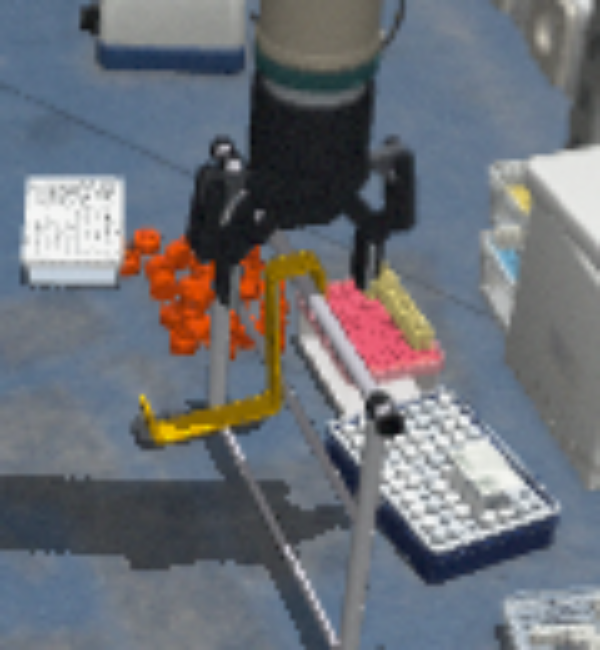

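Run:
```python
from h import *
shifts([(650,10,296,5),(487,-273,230,84)])
```

```text
at 9.8 [677.2  17.4 215.8] yaw 5.04 rp [-1.571  0.   ] w 85.2 F [-0.   0.3  0.3] q [-0.3   0.72  0.43  1.46 -0.32  1.03  0.29]
[-2.77, -8.02, -0.5, 0.001]
[-21.49, -1.42, -27.26, -1.378]
```

Call:
apply_moves(
  motion=[
    [0,-2,0,0,8.5],
    [0,-5,0,0,8.5],
    [0,-9,0,0,8.5],
    [-1,-9,-2,-0.1,8.5],
    [-4,-9,-5,-0.25,8.5],
    [-7.5,-8,-9,-0.4,8.5],
    [-11,-6,-13,-0.56,8.5],
    [-14,-5,-17,-0.72,8.5],
    [-17,-4,-21,-0.88,8.5],
    [-20,-2,-25,-1.04,8.5],
    [-21.5,-1.4,-27.3,-1.2,8.5],
    [-21.5,-1.4,-27.3,-1.378,8.5],
    [-21.5,-1.4,-27.3,-1.378,8.5],
    [-21.5,-1.4,-27.3,-1.378,8.5],
  ],
)

```text
clock: 11.55
eef_pos: [487.3, -273.1, 229.9]
tool_rot: [-1.571, -0.0, 1.464]
force: [0.6, -0.1, -0.1]
width: 84.9
```

Run:
```python
from h import *
shifts([(487,-273,130,84)])
p=ctrl.get_image("side");cv2.imwrite("pics/s7.png",p["image"][:,:,::-1])
cv2.imwrite("pics/s7z.png",cv2.resize(p["image"][110:320,260:400,::-1],None,fx=2.8,fy=2.8))
t=ctrl.get_image("top");cv2.imwrite("pics/t7.png",cv2.resize(t["image"][90:290,200:450,::-1],None,fx=3,fy=3))
for q in (p,t):
  for n in ("green_pail_grip","green_pail_bar","hook_curl","hook","hook_seat"):
    for r in ctrl.mark_of(q,n): print(n,np.round(r["location"],1),round(r["confidence"],2))
```

```text
at 11.55 [ 487.3 -273.1  229.9] yaw 83.87 rp [-1.571 -0.   ] w 84.9 F [ 0.6 -0.1 -0.1] q [ 0.4   0.5   0.09  1.78 -0.06  0.86  1.98]
[0.01, 9.99, 0.03, -0.002]
green_pail_grip [ 374.5 -363.4  146.3] 0.89
green_pail_grip [ 489.4 -268.9  148.3] 0.68
green_pail_bar [ 490.2 -271.9  117.1] 0.97
green_pail_bar [ 373.9 -369.   118.4] 0.89
hook_curl [621.3  13.7 134.3] 0.76
hook_curl [ 528.1 -402.1    4.3] 0.69
hook [ 477.4 -439.    -2.2] 0.9
hook [686.7  21.9 134.2] 0.81
hook [676.3  18.7  -2. ] 0.7
hook_seat [ 472.7 -435.5  116.7] 0.76
hook_seat [673.4  15.1 248.7] 0.75
green_pail_grip [ 483.9 -274.9  146.5] 0.88
green_pail_grip [443.7 240.6   0.7] 0.25
green_pail_bar [ 487.9 -270.2  117.6] 0.77
green_pail_bar [675.4  15.2   0.7] 0.69
hook_curl [619.   14.2 137.4] 0.76
hook [687.2  22.6 133.2] 0.98
hook_seat [674.8  21.8 252.3] 0.58
```

View pics/s7z.png

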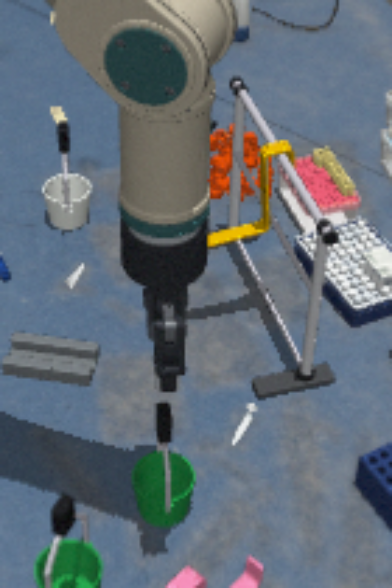

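View pics/t7.png

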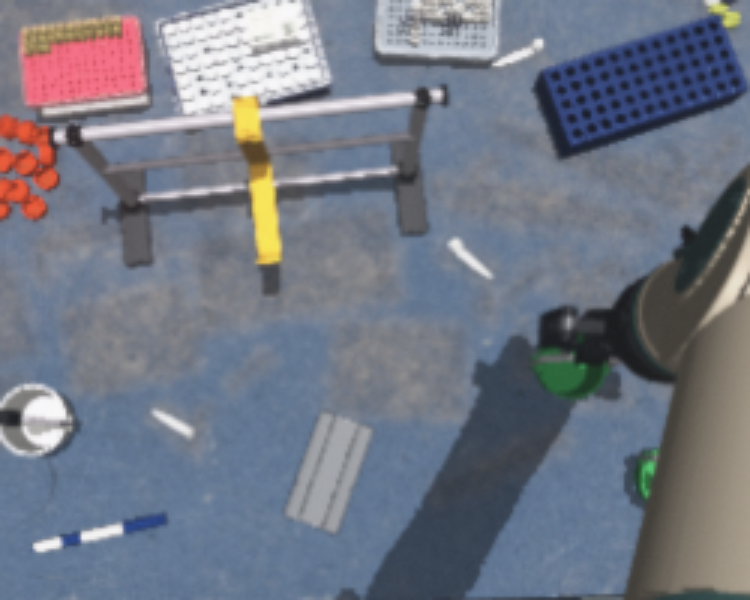

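Call:
apply_moves(
  motion=[
    [0.1,4,0,0,8.5],
    [0.1,7.5,0,0,8.5],
    [0.1,9.5,0,0,8.5],
    [0.1,10,0,0,7],
    [0.1,10,0,0,5],
  ],
)

```text
clock: 12.78
eef_pos: [487.3, -272.6, 130.1]
tool_rot: [-1.571, 0.0, 1.466]
force: [-0.5, -0.0, 0.3]
width: 53.1
```

Run:
```python
from h import *
shifts([(487,-272,130,84)])
p=ctrl.get_image("side");cv2.imwrite("pics/s8.png",cv2.resize(p["image"][210:310,270:370,::-1],None,fx=6,fy=6))
t=ctrl.get_image("top");cv2.imwrite("pics/t8.png",cv2.resize(t["image"][180:240,360:440,::-1],None,fx=7,fy=7))
```

```text
at 12.78 [ 487.3 -272.6  130.1] yaw 83.98 rp [-1.571  0.   ] w 53.1 F [-0.5 -0.   0.3] q [ 0.41  0.63  0.08  1.87 -0.08  0.64  2.  ]
[0.06, 0.01, 0.03, -0.0]
```

View pics/s8.png

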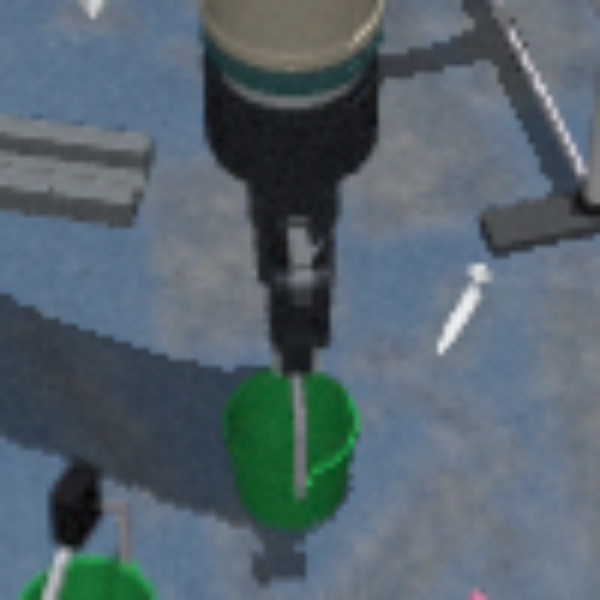

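View pics/t8.png

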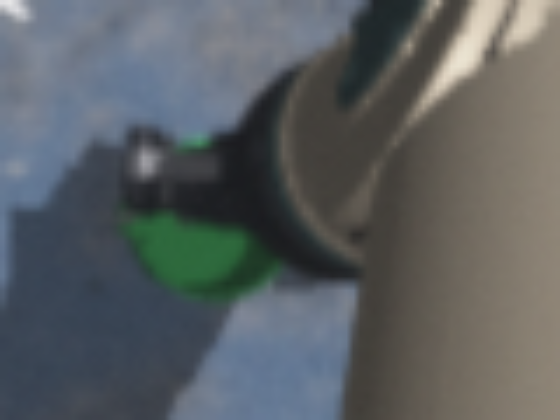

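Gripper straddles the block; closing.

Call:
apply_moves(
  motion=[
    [0,0,0,0,3.5],
    [0,0,0,0,2.2],
    [0,0,0,0,1.6],
    [0,0,0,0,1.5],
    [0,0,0,0,1.5],
    [0,0,0,0,1.5],
    [0,0,0,0,1.5],
  ],
)

```text
clock: 13.75
eef_pos: [487.7, -272.4, 130.6]
tool_rot: [-1.572, 0.0, 1.466]
force: [0.5, 0.5, 6.2]
width: 22.7
```

Run:
```python
from h import *
shifts([(487,-272,187,84),(500,2,187,95.5),(606,11.5,187,95.5)])
```

```text
at 13.75 [ 487.7 -272.4  130.6] yaw 84.01 rp [-1.572  0.   ] w 22.7 F [0.5 0.5 6.2] q [ 0.41  0.63  0.08  1.87 -0.08  0.64  2.  ]
[0.03, -5.64, 0.08, 0.0]
[27.42, -5.64, 1.65, -0.201]
[29.47, -5.64, -8.8, -0.201]
```

Call:
apply_moves(
  motion=[
    [0,-1,0,0,1.5],
    [0,-3,0,0,1.5],
    [0,-5,0,0,1.5],
    [2,-5.6,0.2,0,1.5],
    [5,-5.6,0.5,-0.03,1.5],
    [9,-5.6,0.8,-0.06,1.5],
    [13,-5.6,1,-0.1,1.5],
    [17,-5.6,1.2,-0.14,1.5],
    [21,-5.6,1.4,-0.17,1.5],
    [24.5,-5.6,1.6,-0.2,1.5],
    [26.5,-5.6,1.65,-0.2,1.5],
    [27.4,-5.6,1.65,-0.2,1.5],
    [27.4,-5.6,1.65,-0.2,1.5],
    [27.4,-5.6,1.65,-0.2,1.5],
  ],
)

```text
clock: 15.5
eef_pos: [499.0, 0.8, 185.7]
tool_rot: [-1.57, 0.001, 1.665]
force: [0.4, 0.0, -0.9]
width: 23.1
```

Run:
```python
from h import *
shifts([(606,11.5,187,95.5)])
p=ctrl.get_image("side");cv2.imwrite("pics/s9.png",cv2.resize(p["image"][120:280,260:400,::-1],None,fx=4.5,fy=4.5)[:600])
t=ctrl.get_image("top");cv2.imwrite("pics/t9.png",cv2.resize(t["image"][110:260,230:380,::-1],None,fx=4,fy=4))
for q in (p,t):
  for n in ("green_pail_grip","green_pail_bar","hook_curl","hook"):
    for r in ctrl.mark_of(q,n): print(n,np.round(r["location"],1),round(r["confidence"],2))
```

```text
at 15.5 [499.    0.8 185.7] yaw 95.37 rp [-1.57e+00  1.00e-03] w 23.1 F [ 0.4  0.  -0.9] q [-0.09  0.48  0.04  1.98 -0.03  0.68  1.64]
[0.07, -0.13, -10.75, -0.002]
green_pail_grip [500.6   3.8 203.6] 0.71
green_pail_grip [ 376.  -361.8  142.8] 0.58
green_pail_bar [ 376.4 -367.6  116. ] 0.94
green_pail_bar [500.6   1.7 173.9] 0.7
hook_curl [ 527.9 -400.9    1.6] 0.79
hook_curl [621.5  14.5 132.7] 0.77
hook_curl [678.5  16.3  -2.5] 0.69
hook [ 479.6 -437.7   -0.8] 0.89
hook [685.7  20.8 136.6] 0.8
green_pail_grip [ 371.4 -365.6  142.8] 0.83
green_pail_grip [447.1 243.3  -0.9] 0.34
green_pail_bar [ 378.6 -366.   113.5] 0.82
hook_curl [ 525.2 -403.5    1.3] 0.75
hook_curl [618.7  12.5 135.7] 0.49
hook [ 474.8 -437.7    1. ] 0.87
hook [688.5  19.7 135.3] 0.71
```

View pics/s9.png

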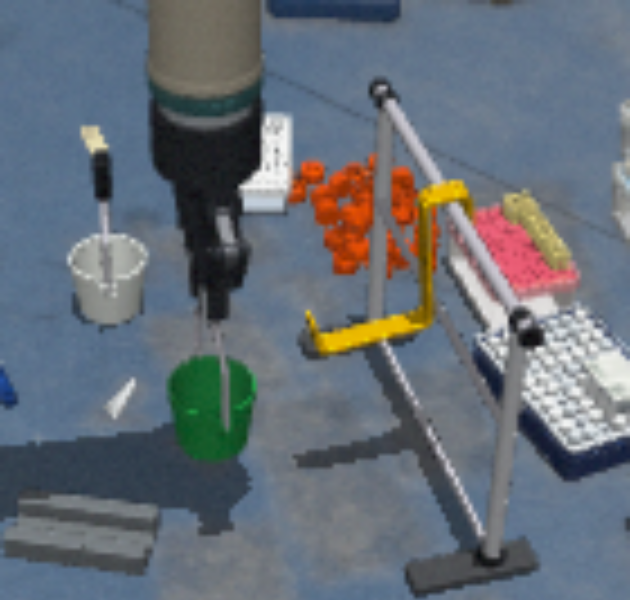

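View pics/t9.png

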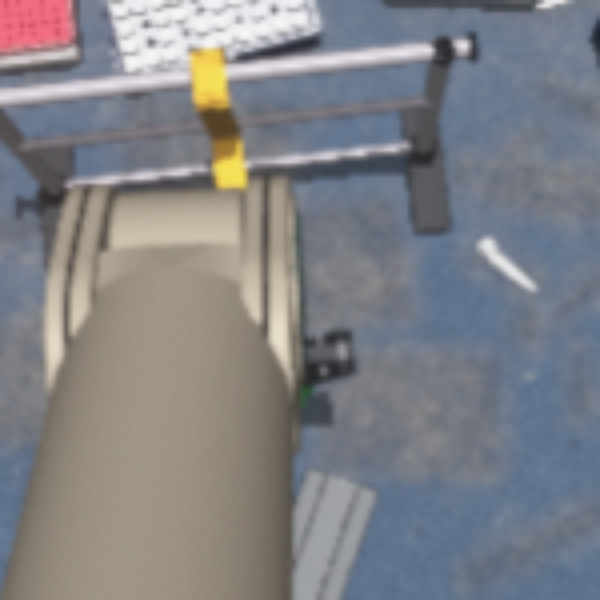

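Call:
apply_moves(
  motion=[
    [0,-0.1,-2.5,0,1.5],
    [0,-0.1,-5,0,1.5],
    [0,-0.1,-7.5,0,1.5],
    [0,-0.1,-9.5,0,1.5],
    [0,-0.1,-10.7,0,1.5],
    [0,-0.1,-10.7,0,1.5],
    [0,-0.1,-10.7,0,1.5],
  ],
)

```text
clock: 16.88
eef_pos: [604.9, 11.8, 186.6]
tool_rot: [-1.569, 0.0, 1.666]
force: [-0.0, -0.2, -1.3]
width: 23.3
```

Run:
```python
from h import *
shifts([(606,11.5,149,95.5)])
p=ctrl.get_image("side");cv2.imwrite("pics/s10.png",cv2.resize(p["image"][130:230,300:400,::-1],None,fx=6,fy=6))
t=ctrl.get_image("top");cv2.imwrite("pics/t10.png",cv2.resize(t["image"][110:230,240:360,::-1],None,fx=5,fy=5))
for q in (p,t):
  for n in ("green_pail_grip","green_pail_bar","hook_curl","hook"):
    for r in ctrl.mark_of(q,n): print(n,np.round(r["location"],1),round(r["confidence"],2))
```

```text
at 16.88 [604.9  11.8 186.6] yaw 95.44 rp [-1.569  0.   ] w 23.3 F [-0.  -0.2 -1.3] q [-0.09  0.61  0.04  1.7  -0.03  0.83  1.63]
[-0.04, 3.76, -0.11, -0.001]
green_pail_grip [ 374.5 -366.7  144.3] 0.94
green_pail_grip [608.5  15.  202.3] 0.54
green_pail_bar [604.8  10.3 172.7] 0.92
green_pail_bar [ 375.6 -370.7  114.7] 0.8
green_pail_bar [678.   12.9 240. ] 0.32
hook_curl [623.4  12.4 133.6] 0.67
hook_curl [ 530.5 -402.3    1.6] 0.57
hook_curl [678.1  15.7  -2.3] 0.41
hook [ 475.8 -435.2    0.8] 0.89
hook [685.4  19.1 133.3] 0.59
green_pail_grip [ 372.1 -366.8  145.4] 0.87
green_pail_grip [605.2   9.5 202.9] 0.42
green_pail_bar [ 379.5 -365.3  111.5] 0.9
green_pail_bar [604.8  10.5 172.7] 0.58
hook_curl [ 5.271e+02 -4.030e+02  5.000e-01] 0.9
hook [ 475.9 -437.6   -0.5] 0.65
```

View pics/s10.png

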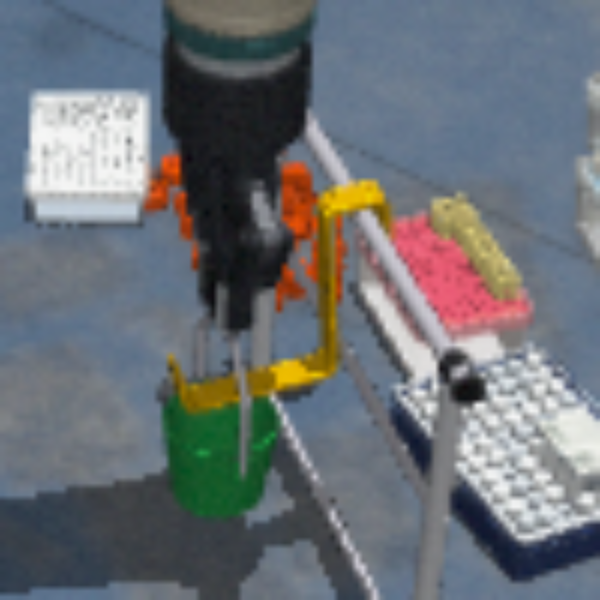

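View pics/t10.png

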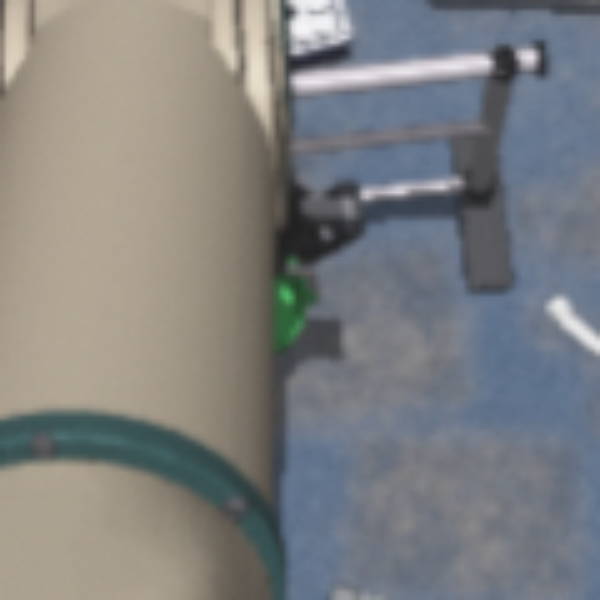

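Call:
apply_moves(
  motion=[
    [0,1,0,0,1.5],
    [0,2,0,0,1.5],
    [0,2.8,0,0,1.5],
    [0,3.3,0,0,1.5],
    [0,3.5,0,0,1.5],
    [0,3.5,0,0,1.5],
  ],
)

```text
clock: 18.12
eef_pos: [605.9, 11.9, 151.8]
tool_rot: [-1.571, -0.0, 1.666]
force: [0.2, -0.2, -0.6]
width: 23.5
```

Run:
```python
from h import *
shifts([(606,11.5,148,95.5)])
p=ctrl.get_image("side");cv2.imwrite("pics/s11.png",cv2.resize(p["image"][130:230,300:400,::-1],None,fx=6,fy=6))
```

```text
at 18.12 [605.9  11.9 151.8] yaw 95.45 rp [-1.571 -0.   ] w 23.5 F [ 0.2 -0.2 -0.6] q [-0.09  0.66  0.04  1.72 -0.04  0.76  1.63]
[-0.04, 0.38, -0.01, -0.001]
```

View pics/s11.png

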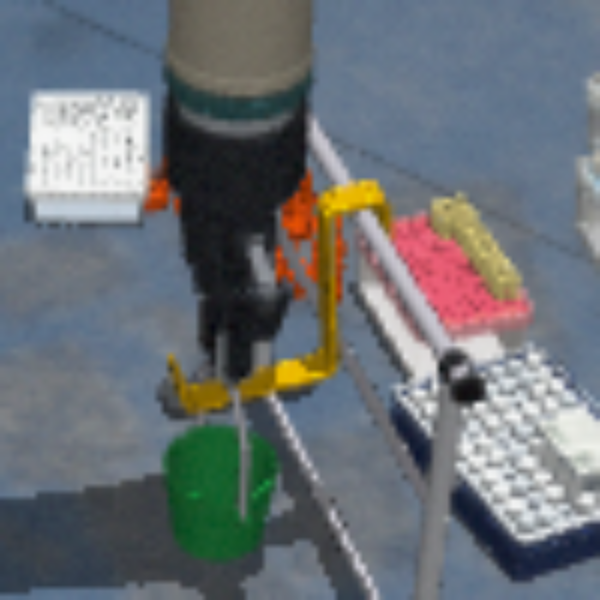

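Call:
apply_moves(
  motion=[
    [0,0.15,0,0,1.5],
    [0,0.3,0,0,1.5],
    [0,0.3,0,0,1.5],
  ],
)

```text
clock: 18.55
eef_pos: [605.7, 11.9, 148.7]
tool_rot: [-1.571, -0.0, 1.666]
force: [0.2, -0.1, -0.7]
width: 22.9
```

Call:
apply_moves(
  motion=[
    [0,0.1,0,0,1.5],
    [0,0.15,0,0,1.5],
    [0,0.15,0,0,1.5],
  ],
)

```text
clock: 18.92
eef_pos: [605.8, 12.0, 147.2]
tool_rot: [-1.571, -0.0, 1.666]
force: [0.5, -0.1, -1.3]
width: 22.8
```

Call:
apply_moves(
  motion=[
    [0,0.1,0,0,1.5],
    [0,0.2,0,0,1.5],
    [0,0.2,0,0,1.5],
  ],
)

```text
clock: 19.3
eef_pos: [605.8, 11.9, 145.2]
tool_rot: [-1.571, -0.0, 1.666]
force: [0.2, 0.3, -0.5]
width: 23.3
```

Run:
```python
from h import *
shifts([])
p=ctrl.get_image("side");cv2.imwrite("pics/s12.png",cv2.resize(p["image"][150:220,310:380,::-1],None,fx=8.5,fy=8.5))
```

```text
at 19.3 [605.8  11.9 145.2] yaw 95.45 rp [-1.571 -0.   ] w 23.3 F [ 0.2  0.3 -0.5] q [-0.09  0.67  0.04  1.73 -0.04  0.75  1.63]
```

View pics/s12.png

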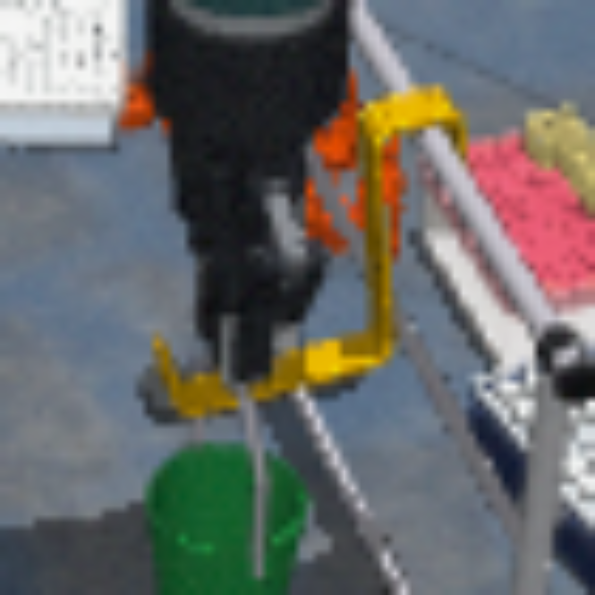

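Call:
apply_moves(
  motion=[
    [0,0.1,0,0,1.5],
    [0,0.2,0,0,1.5],
    [0,0.2,0,0,1.5],
  ],
)

```text
clock: 19.73
eef_pos: [605.7, 11.9, 143.2]
tool_rot: [-1.57, -0.0, 1.666]
force: [0.4, 0.5, -0.8]
width: 23.0
```

Call:
apply_moves(
  motion=[
    [0,0.1,0,0,1.5],
    [0,0.2,0,0,1.5],
    [0,0.2,0,0,1.5],
  ],
)

```text
clock: 20.1
eef_pos: [605.8, 12.0, 141.2]
tool_rot: [-1.571, -0.0, 1.666]
force: [-0.5, -0.2, -0.8]
width: 23.2
```

Run:
```python
from h import *
shifts([])
p=ctrl.get_image("side");cv2.imwrite("pics/s13.png",cv2.resize(p["image"][150:220,310:380,::-1],None,fx=8.5,fy=8.5))
for n in ("hook_curl","hook","green_pail_bar","green_pail_grip"):
    for r in ctrl.mark_of(p,n): print(n,np.round(r["location"],1),round(r["confidence"],2))
```

```text
at 20.1 [605.8  12.  141.2] yaw 95.45 rp [-1.571 -0.   ] w 23.2 F [-0.5 -0.2 -0.8] q [-0.09  0.67  0.04  1.73 -0.04  0.74  1.63]
hook_curl [622.7  13.5 131.2] 0.63
hook_curl [ 529.3 -400.     1. ] 0.61
hook [687.3  19.3 134.3] 0.78
hook [ 476.5 -436.    -3.5] 0.78
green_pail_bar [ 378.  -369.9  116. ] 0.59
green_pail_grip [608.8  15.  157.4] 0.78
green_pail_grip [ 370.9 -362.   143.4] 0.77
green_pail_grip [685.4  16.7 134.1] 0.29
```

View pics/s13.png

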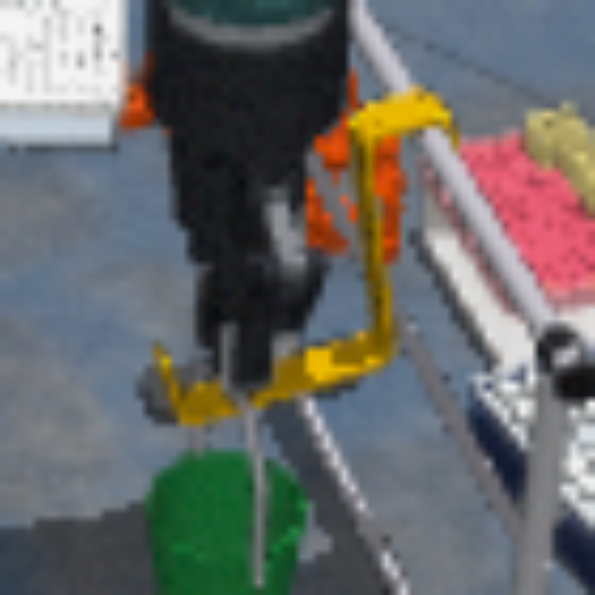

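Call:
apply_moves(
  motion=[
    [0,0,0,0,2.4],
    [0,0,0,0,2.8],
    [0,0,0,0,3.4],
    [0,0,0,0,4.2],
    [0,0,0,0,5],
    [0,0,0,0,5],
    [0,0,0,0,5],
  ],
)

```text
clock: 21.22
eef_pos: [605.9, 11.9, 141.3]
tool_rot: [-1.571, -0.0, 1.666]
force: [-0.3, -0.3, -0.2]
width: 49.7
```

Run:
```python
from h import *
shifts([])
p=ctrl.get_image("side");cv2.imwrite("pics/s14.png",cv2.resize(p["image"][140:220,310:390,::-1],None,fx=7.4,fy=7.4))
for n in ("hook_curl","hook","green_pail_bar","green_pail_grip"):
    for r in ctrl.mark_of(p,n): print(n,np.round(r["location"],1),round(r["confidence"],2))
```

```text
at 21.23 [605.9  11.9 141.3] yaw 95.45 rp [-1.571 -0.   ] w 49.7 F [-0.3 -0.3 -0.2] q [-0.09  0.67  0.04  1.73 -0.04  0.74  1.63]
hook_curl [ 527.3 -404.5    3.5] 0.76
hook_curl [623.5  12.1 129.5] 0.57
hook_curl [608.6  14.8 129.6] 0.36
hook [690.9  21.3 134.1] 0.72
hook [ 476.9 -439.1   -2.6] 0.72
green_pail_bar [ 378.1 -368.1  116.5] 0.77
green_pail_bar [609.8  12.5 130.1] 0.56
green_pail_grip [ 375.4 -363.3  145.6] 0.95
green_pail_grip [607.9  14.4 156. ] 0.73
```

View pics/s14.png

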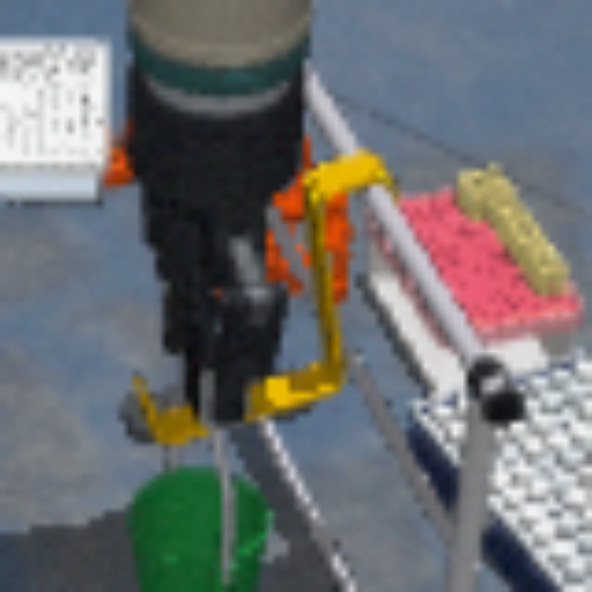

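Call:
apply_moves(
  motion=[
    [0,0,0.4,0,5.4],
    [0,0,0.8,0,5.6],
    [0,-1,1,0,5.6],
    [0,-3,1,0,5.6],
    [0,-6,1,0,5.6],
    [0,-10,1,0,5.6],
    [0,-14,2,0,5.6],
    [0,-16,6,0,5.6],
    [0,-16,11,0,5.6],
    [0,-16,16,0,5.6],
    [0,-16,16,0,5.6],
  ],
)

```text
clock: 22.85
eef_pos: [442.7, -3.8, 302.0]
tool_rot: [-1.569, -0.0, 1.665]
force: [0.5, -0.8, 0.5]
width: 55.7
```

Run:
```python
from h import *
shifts([])
p=ctrl.get_image("side");cv2.imwrite("pics/s15.png",cv2.resize(p["image"][130:260,260:400,::-1],None,fx=4.6,fy=4.6))
t=ctrl.get_image("top");cv2.imwrite("pics/t15.png",cv2.resize(t["image"][100:260,190:390,::-1],None,fx=3.7,fy=3.7))
for q in(p,t):
  for n in ("hook_curl","hook","green_pail_bar","green_pail_grip","white_pail"):
    for r in ctrl.mark_of(q,n): print(n,np.round(r["location"],1),round(r["confidence"],2))
```

```text
at 22.85 [442.7  -3.8 302. ] yaw 95.41 rp [-1.569 -0.   ] w 55.7 F [ 0.5 -0.8  0.5] q [-0.1   0.24  0.05  1.96 -0.02  0.94  1.63]
hook_curl [ 530.2 -404.6    3.1] 0.88
hook_curl [625.6  16.4 129.7] 0.53
hook [687.5  20.2 136.9] 0.79
hook [ 476.2 -439.5    2. ] 0.78
hook [391.6 -39.3  -0.8] 0.41
green_pail_bar [ 370.3 -367.6  118.9] 0.85
green_pail_bar [607.9  12.2 129.1] 0.61
green_pail_grip [ 376.3 -362.3  144.8] 0.97
green_pail_grip [606.2  11.5 155.8] 0.78
white_pail [445.9 243.7  -3. ] 0.76
hook_curl [623.1  15.5 132.8] 0.6
hook_curl [ 526.7 -400.6    0.7] 0.6
hook [ 475.5 -435.5    1.5] 0.71
hook [685.3  19.4 131.4] 0.69
hook [446.2 239.8  -0.7] 0.65
hook [676.1  18.3  -1.2] 0.33
green_pail_bar [ 377.2 -365.9  112.5] 0.92
green_pail_bar [607.3  11.1 128.9] 0.57
green_pail_bar [677.7  16.4 244.3] 0.17
green_pail_grip [ 373.7 -367.7  145.8] 0.82
green_pail_grip [604.4  10.7 158.8] 0.74
green_pail_grip [624.3  14.5 130.2] 0.6
white_pail [444.6 242.3   2.7] 0.67
```

View pics/s15.png

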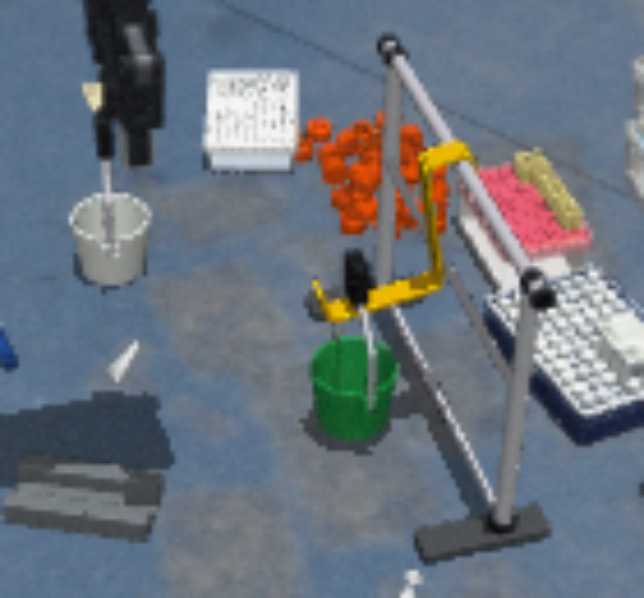

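View pics/t15.png

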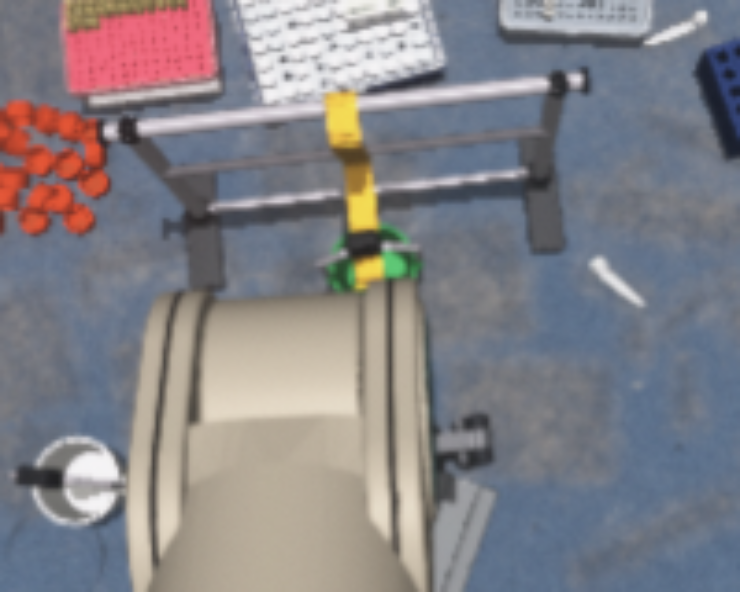

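Call:
apply_moves(
  motion=[
    [0,0,0,0,5.6],
    [0,0,0,0,5.6],
    [0,0,0,0,5.6],
    [0,0,0,0,5.6],
    [0,0,0,0,5.6],
    [0,0,0,0,5.6],
    [0,0,0,0,5.6],
    [0,0,0,0,5.6],
  ],
)

```text
clock: 24.45
eef_pos: [446.6, -3.3, 301.3]
tool_rot: [-1.571, -0.0, 1.666]
force: [0.4, 0.1, 0.3]
width: 56.2
```

Run:
```python
from h import *
shifts([])
p=ctrl.get_image("side");z=p["image"][160:240,310:390,::-1];cv2.imwrite("pics/s16.png",cv2.resize(z,None,fx=7.4,fy=7.4))
for n in ("hook_curl","green_pail_bar","green_pail_grip"):
    for r in ctrl.mark_of(p,n): print(n,np.round(r["location"],1),round(r["confidence"],2))
for zz in (0,12):
  print(zz,[np.round((proj(p,(606+x,12+y,zz))-[310,160])*7.4) for x,y in((0,-27),(0,0))])
```

```text
at 24.45 [446.6  -3.3 301.3] yaw 95.45 rp [-1.571 -0.   ] w 56.2 F [0.4 0.1 0.3] q [-0.1   0.25  0.05  1.96 -0.02  0.93  1.63]
hook_curl [ 526.9 -400.7    4. ] 0.65
hook_curl [623.4  11.9 130. ] 0.48
hook_curl [672.   15.  239.6] 0.16
green_pail_bar [608.1  10.8 128.4] 0.93
green_pail_bar [ 376.6 -368.3  118.5] 0.57
green_pail_grip [ 375.9 -366.5  146. ] 0.95
green_pail_grip [606.5  13.5 157.2] 0.74
0 [array([205., 500.]), array([193., 462.])]
12 [array([206., 483.]), array([194., 444.])]
```

View pics/s16.png

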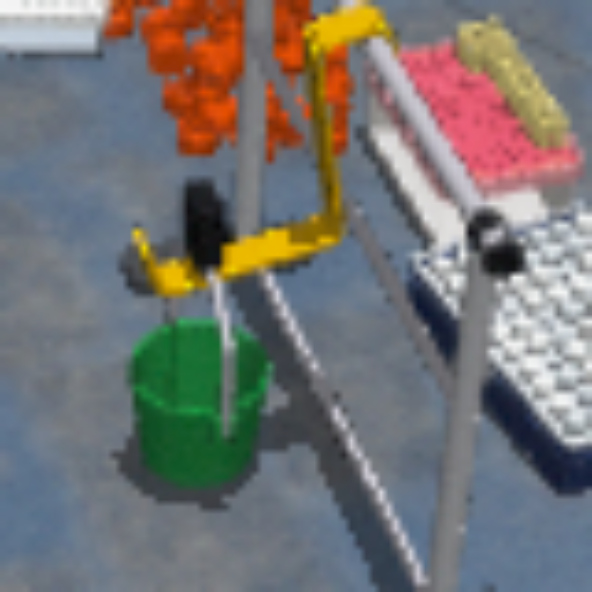

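```bash
python3 -c "
from cell import ctrl
print(ctrl.finish_job())"
```

```text
the job is handed in; nothing more can be done
None
```

The yellow S-hook is hooked over the top rail near its middle, lower curl towards the robot. The green pail (of the two, the one farther left) hangs by its handle in that curl. I handed the job in shortly after the last check, at about 24.5 s. It reports no verdict.

- **Pail clearance:** about 1.6 s after I moved the arm away, the handle bar was at z ≈ 128–129 mm, which puts the pail's underside about 12 mm above the bench. Its lower edge in the side picture matched that height, with open bench visible below it.
- **Steadiness:** the readings before and after that wait agreed to within the networks' accuracy, so the pail had stopped moving.
- **Robot and white pail:** the gripper was well clear and touching nothing. The white pail stood at its starting place, upright.

**Different from plan:** the hook sank further than I expected. I had estimated about 5° and the bar touching at around TCP z = 148 mm. Lowering the pail tilted it more, by eye about 10°, and I released at z = 141 mm. It has held that tilt since.

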